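# Sort dry printed sleeves through a two-way chute

### The arm

A 6-joint arm with a two-finger parallel gripper is mounted at the origin on the work surface. World frame = base frame: x ahead of the robot, y to its left, z up, the work surface at z = 0. Lengths are in mm, angles in rad, forces in N, time in s.
With the tool pointing down it reaches from about 350 to 975 mm from the base axis. Payload 4.9 kg.
Tool frame: the origin (TCP) lies at the very end of the fingers, on their centre line; the grasp point (between the pads) lies 19 mm behind it; z points along the fingers, y is the line along which they close (so a half turn about z gives the same grasp; the last joint's range is limited). The gripper opens to 85 mm and grips with 20 to 120 N. Pads are 22 mm wide; open, the fingers measure 114 mm over their backs; the gripper's body (76 mm by 85 mm) begins 54 mm behind the grasp point. The pads swing forward as they close: fully open they stand 13 mm farther back than shut.
Start: joints at [1.211, 0.053, 1.613, -0, 1.476, -0.119], TCP at [149.04, 606.95, 231.304] pointing down, gripper open.
Joint ranges: [-3.01, 3.01], [-1.01, 2.22], [0.06, 2.58], [-1.02, 4.17], [0.09, 2.62], [-3.14, 3.14]. Speed limits (rad/s): [2.57, 2.57, 3.14, 3.14, 3.14, 3.14].

### API

Orientations are given as a unit quaternion [x, y, z, w].
In Python, from plant import status, imaging, arm gives the robot as it stands.
- The arm moves only by the tool apply_moves, never from a script. Its arguments are lists of equal length, an entry for each row: "hand": the finger opening in mm, from 0 to 85.4; "linear": the shift along the tool's x, y, z in mm, a list of three; "turn": the turn, a rotation vector about the tool's x, y, z in degrees, a list of three. In form: {"hand": [hand, ...], "linear": [[dx, dy, dz], ...], "turn": [[rx, ry, rz], ...]}. A call has 1 to 12 rows; each row is the pose to reach, as a shift and turn from the pose commanded when the call began, along the tool's axes at that moment; what a row does not reach only later rows make up. A row lasts 1/10 s, in which the tool goes at most 50 mm and 8.59 degrees, less where a joint would pass 70% of its speed; a pose out of reach is approached as far as the arm can. A call with a gripper value outside its range is refused whole. The fingers move at their own pace and stop on an object; "newtons" is the grip in N (left out, the last holds). Time passes only in rows, so rows that repeat a pose let the fingers close. It gives the time, the measured TCP pose, the force, the opening and the grip force at its end, in the units of the state.
- status.read_state(): the state, without advancing time (a new reading comes with each control period).
- imaging.get_image(name): name is "side" or "top"; returns a dict with "pixels" (384x512x3 uint8, red, green, blue), "fx", "fy", "cx", "cy" (pixels), "extrinsics" (4x4, takes a point from world to camera coordinates). Camera axes: x right, y up, looking along -z (the intrinsics and any distortion apply to the point x, -y, -z); pixel columns grow to the right and rows downward; lengths in mm; the calibration is good to about 2 mm. A picture is of the moment at which its call begins. There is no depth.
- arm.hand_in(): hands the job in; it is judged then, once.
The state is a dict: "clock": time; "joint_positions": joint angles; "qvel": joint speeds; "tau": joint torques, N m; "tool_pos": TCP position; "eef_rot": TCP orientation; "contact_force": force on the tool from outside, world axes, zero at the start; "moment": the same for the moment, N m; "grip_width": finger opening in mm; "grip_force": force on a finger pad.
Only numpy, scipy, OpenCV 4.12 (cv2) and the standard library are available. Lean on these libraries where they do the work, as an engineer would, in place of code of your own. Each camera call takes 0.05 s, during which the arm holds its last target. There are 200 camera calls.

### The job

The orange and the white printed sleeve on the drying rack are ready: send each down the two-way chute into the bin of its own colour, with the chute's lever set fully over to the correct side before you let the sleeve into the hopper. The green sleeve and the blue and black rings are still wet: leave them on their pegs, and do not disturb the other things on the bench.

Things in the scene. Friction and masses are not known exactly. Their poses are not given: they have to be found in the camera images.
- orange_sleeve_mid (a point): orange sleeve, a 3D-printed tube 28 mm outside, 14 mm bore, 40 mm long, about 30 g; the point is its centre, half-way up and on its axis; its own z is the tube's axis (along the peg when on the rack). Starts on one of the five pegs of the drying rack. 
- white_sleeve_mid (a point): white sleeve, a 3D-printed tube 28 mm outside, 14 mm bore, 40 mm long, about 30 g; the point is its centre, half-way up and on its axis; its own z is the tube's axis (along the peg when on the rack). Starts on one of the five pegs of the drying rack. 
- rack: drying rack, fixed for the run, 170 mm deep, 340 mm wide; origin on the bench below the foot of its middle peg; -x is its low front, roughly facing the robot; y runs along the row of pegs. A board sloping up to +x at 30 degrees carries five pegs in a level row at y = -132, -66, 0, 66, 132 mm, square to the board. Nothing stands beside the end pegs. Lip 10 mm high on the board's low edge.
- peg_mid (a point): top of the collar of the rack's middle peg (x = -6, y = 0, z = 85 mm in the rack's frame). All pegs lean 30 degrees from vertical to the rack's front: direction (-0.5, 0, 0.866) in its frame. Collar 27 mm wide, 12 mm high above the board: a sleeve or ring sits on it loosely. Peg 11 mm thick, ending 30 mm above the collar, 10 mm below a sleeve's top: draw a sleeve 35 mm or more along the peg to free it.
- lamp_edge (a point): middle of the lower front edge of the lamp head over the pegs (x = -14 mm, 230 mm above the bench). The head is 340 mm wide, 28 mm thick and reaches from there 108 mm back, on two uprights at the back; it leaves no room for a tool straight above the pegs: come in along the peg, from the front.
- chute: two-way sorting chute, fixed for the run, 316 mm wide (its y), 150 mm deep, origin on the bench under its middle, +x roughly away from the robot. Below the hopper a yellow flap behind clear covers leads a part into the leg on the +y or on the -y side; each leg ends over a covered bin.
- hopper (a point): centre of the throat's line at the height of the hopper's mouth, 305 mm above the bench. The mouth is 116 mm wide in the chute's y and reaches from 34 mm in front (-x) of this point to 60 mm behind; it narrows to a throat 66 by 68 mm straight below this point, 55 mm down. The flap's tip is 75 mm down.
- flap (a joint): angle of flap and lever (rad): 0 upright, stops at -0.45 and 0.45, positive leans both to the chute's +y side. The flap stands on its hinge, parallel to the lever. Leaning to +y it shuts the +y leg and a part falls to the bin on the -y side; leaning to -y it sends it to the +y side. Stays where left (about 1.2 N at the knob moves it). May start anywhere between the stops.
- knob (a point): centre of the lever's red ball knob, 28 mm across, on a rod 10 mm thick. The lever swings sideways (the chute's y-z plane, 90 mm in front of the chute's middle, 50 mm in front of the hopper) about a hinge 165 mm above the bench and 125 mm from the knob: the knob is 290 mm above the bench when upright, 278 mm up and 54 mm to the side at a stop.
- bin_orange: orange bin, fixed, under one leg of the chute (100 mm to its +y or its -y side: either may be drawn); origin at the centre of its underside; 88 by 88 mm, 58 mm high, with tabs to front and back. Only reached through the chute.
- bin_white: white bin, the same, under the other leg.
- green_sleeve_mid (a point): green sleeve of the same size on a rack peg, the point is its centre; leave alone
- blue_ring: blue printed ring on a rack peg, 40 mm wide, 18 mm high, origin at the centre of its foot; leave alone
- black_ring: black printed ring on a rack peg, 35 mm wide, 26 mm high, origin at the centre of its foot; leave alone
- wrench: black double ring wrench lying on the right, 140 mm long, 10 mm high; leave alone
- plate: dark square steel plate with a hole, 110 mm, 10 mm high, on the left; leave alone
- bottle: white closed bottle at the back, 66 mm wide, 170 mm high, origin under its foot; leave alone
- spatula: flat steel scraper with a wooden handle lying across the front of the rack, 280 mm long; leave alone
- jar: small closed amber jar with a white lid in front of the chute, below the lever, 56 mm wide, 55 mm high, origin under its foot; leave alone

How it is judged:
By the outcome, as a careful person would: the job done as asked, in the order asked, and still so for the second after the job is handed in, with the robot touching nothing.
It also fails if it takes over 72 s, if anything falls off the work surface, if the arm or the gripper's body presses on something with over 40 N, if the wrist force passes 120 N, or if a joint passes its speed limit or range.

## Working session

There is one attempt and no reset: what is moved stays moved. The work goes in short steps, Python scripts to look and compute and a tool call to move; the robot and the scene stay as the last step left them, time stands still between calls to the robot, and variables do not carry over. Pictures are saved under pics/ and viewed, at most 10 in all, crops included, and the job is handed in when it is done.

Besides the shell and the picture viewer there is one more tool, called after "Call:" by a JSON object that holds its "op" and its "data". apply_moves: Moves the arm, as the interface text tells. Its arguments: {"type":"object","properties":{"hand":{"type":"array","items":{"type":"number"}},"linear":{"type":"array","items":{"type":"array","items":{"type":"number"}}},"turn":{"type":"array","items":{"type":"array","items":{"type":"number"}}},"newtons":{"type":"number"}},"required":["hand","linear","turn"]}

```bash
mkdir -p pics; ls; python3 - <<'E'
from plant import status, imaging, arm
import cv2,numpy as np
s=status.read_state(); print({k:np.round(v,3) for k,v in s.items()})
for n in("side","top"):
    d=imaging.get_image(n); cv2.imwrite(f"pics/{n}0.png",d["pixels"][:,:,::-1]); print(n,{k:np.round(v,4) for k,v in d.items() if k!="pixels"})
E
```

```text
pics
{'clock': np.float64(0.0), 'joint_positions': array([ 1.211,  0.053,  1.614,  0.   ,  1.476, -0.119]), 'qvel': array([-0.   ,  0.001,  0.   ,  0.001,  0.001, -0.001]), 'tau': array([-1.0000e-03, -3.9370e+01, -3.7017e+01, -0.0000e+00,  8.0000e-03,
        0.0000e+00]), 'tool_pos': array([148.781, 606.378, 230.044]), 'eef_rot': array([ 0.12 ,  0.993, -0.001, -0.   ]), 'contact_force': array([-0.073, -0.546, -0.54 ]), 'moment': array([-0.035,  0.019, -0.007]), 'grip_force': np.float64(0.0), 'grip_width': np.float64(85.081)}
side {'fx': np.float64(420.2487), 'fy': np.float64(420.2487), 'cx': np.float64(246.7668), 'cy': np.float64(183.909), 'extrinsics': array([[ 5.2800000e-01, -8.4920000e-01,  1.1200000e-02, -3.0753740e+02],
       [ 5.1290000e-01,  3.2940000e-01,  7.9270000e-01, -4.0555110e+02],
       [-6.7690000e-01, -4.1280000e-01,  6.0940000e-01, -1.0549874e+03],
       [ 0.0000000e+00,  0.0000000e+00,  0.0000000e+00,  1.0000000e+00]])}
top {'fx': np.float64(378.0621), 'fy': np.float64(378.0621), 'cx': np.float64(252.6223), 'cy': np.float64(193.2217), 'extrinsics': array([[-1.8500000e-02, -9.9980000e-01, -4.2000000e-03, -1.0929000e+01],
       [ 9.9830000e-01, -1.8700000e-02,  5.5700000e-02, -5.4908920e+02],
       [-5.5800000e-02, -3.1000000e-03,  9.9840000e-01, -1.7131783e+03],
       [ 0.0000000e+00,  0.0000000e+00,  0.0000000e+00,  1.0000000e+00]])}
```

View pics/side0.png

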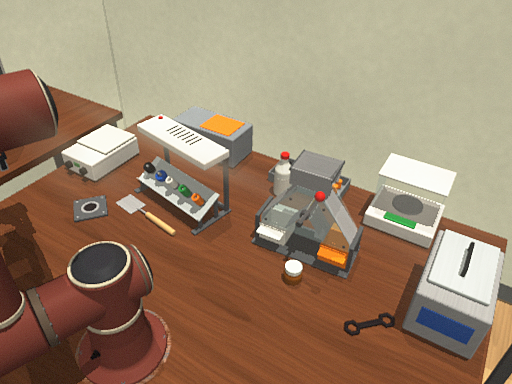

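View pics/top0.png

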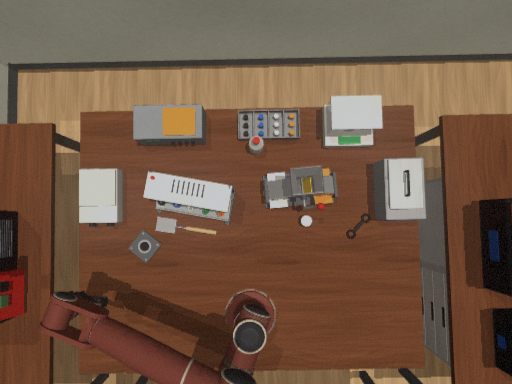

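The side view shows, from left to right (+y to -y), black ring, blue ring, white sleeve, green sleeve and orange sleeve at about (197,199). The white bin is on the chute's +y side (270,232) and the orange bin on -y (333,256). The knob is at (320,196) in side and (321,206) in top, leaning to -y. I'll zoom in next and take blob measurements.

```bash
cat > h.py <<'E'
import numpy as np,cv2
from plant import status,imaging
def cam(n):
    d=imaging.get_image(n); d["n"]=n; return d
def ray(d,u,v):
    E=d["extrinsics"]; R=E[:3,:3]; c=-R.T@E[:3,3]
    r=R.T@np.array([(u-d["cx"])/d["fx"],-(v-d["cy"])/d["fy"],-1.]); return c,r/np.linalg.norm(r)
def onz(d,u,v,z):
    c,r=ray(d,u,v); return c+r*(z-c[2])/r[2]
def proj(d,p):
    q=d["extrinsics"][:3,:3]@np.asarray(p,float)+d["extrinsics"][:3,3]
    return np.array([d["cx"]-d["fx"]*q[0]/q[2],d["cy"]+d["fy"]*q[1]/q[2]])
def tri(a,ua,b,ub):
    c1,r1=ray(a,*ua);c2,r2=ray(b,*ub)
    t=np.linalg.lstsq(np.c_[r1,-r2],c2-c1,rcond=None)[0]
    p,q=c1+t[0]*r1,c2+t[1]*r2; return (p+q)/2,np.linalg.norm(p-q)
def blobs(d,lo,hi,box,amin=6):
    x0,y0,x1,y1=box; hsv=cv2.cvtColor(d["pixels"],cv2.COLOR_RGB2HSV)
    m=np.zeros(hsv.shape[:2],np.uint8); m[y0:y1,x0:x1]=cv2.inRange(hsv,lo,hi)[y0:y1,x0:x1]
    n,l,s,c=cv2.connectedComponentsWithStats(m)
    return m,[(int(s[i,4]),c[i].round(1).tolist(),s[i,:4].tolist()) for i in range(1,n) if s[i,4]>=amin]
E
python3 - <<'E'
from h import *
S=cam("side");T=cam("top")
a=S["pixels"][105:245,130:270]; b=S["pixels"][140:280,240:380]
cv2.imwrite("pics/c1.png",cv2.resize(np.hstack([a,b])[:,:,::-1],(800,400),interpolation=2))
a=T["pixels"][160:230,135:245]; b=T["pixels"][155:225,250:360]
cv2.imwrite("pics/c2.png",cv2.resize(np.vstack([a,b])[:,:,::-1],(660,600*14//10*10//14),interpolation=2))
m,bl=blobs(T,(0,0,200),(180,40,255),(140,168,240,222),100);print("lamp",bl)
n,l,s,c=cv2.connectedComponentsWithStats(m);i=1+s[1:,4].argmax()
M=cv2.morphologyEx((l==i).astype(np.uint8),cv2.MORPH_CLOSE,np.ones((9,9)))
r=cv2.minAreaRect(cv2.findContours(M,0,1)[0][0]); B=cv2.boxPoints(r); print(r,[onz(T,*p,258)[:2].round() for p in B])
for nm,d,bx in(("S",S,(240,140,380,280)),("T",T,(250,155,360,225))):
    print(nm,"red",[x for lo,hi in(((0,150,100),(6,255,255)),((174,150,100),(180,255,255))) for x in blobs(d,lo,hi,bx,4)[1]])
    print(nm,"yel",blobs(d,(20,120,80),(34,255,255),bx,4)[1]); print(nm,"or",blobs(d,(8,170,120),(18,255,255),bx,4)[1])
bx=(135,150,225,220)
print("or",blobs(S,(5,140,120),(18,255,255),bx,6)[1]);print("gr",blobs(S,(40,90,40),(85,255,255),bx,6)[1])
E
```

```text
lamp [(1488, [189.1, 192.2], [145, 173, 86, 37])]
((187.4599609375, 191.028076171875), (83.30662536621094, 24.848562240600586), 9.950627326965332) [array([532., 404.]), array([628., 387.]), array([565.,  64.]), array([469.,  82.])]
S red [(53, [284.6, 155.1], [281, 152, 8, 7]), (85, [319.5, 195.9], [315, 191, 10, 11])]
S yel []
S or [(44, [338.0, 183.9], [333, 179, 9, 10]), (5, [250.8, 239.2], [250, 238, 3, 4]), (472, [332.0, 254.9], [317, 243, 31, 26]), (4, [249.8, 262.0], [249, 261, 3, 3]), (4, [254.5, 263.0], [253, 262, 4, 3]), (6, [283.5, 264.5], [283, 262, 2, 6]), (5, [364.0, 270.2], [362, 269, 5, 3]), (7, [243.4, 272.9], [242, 271, 4, 5]), (51, [294.0, 276.6], [283, 272, 21, 8]), (4, [264.2, 276.0], [263, 275, 3, 3])]
T red [(42, [320.5, 206.0], [317, 203, 8, 7])]
T yel [(124, [306.9, 184.6], [302, 177, 10, 16])]
T or [(21, [326.5, 170.2], [324, 168, 5, 6]), (139, [322.8, 198.8], [313, 194, 19, 10])]
or [(333, [142.4, 163.4], [135, 150, 30, 38]), (429, [204.4, 180.3], [170, 161, 54, 42]), (382, [153.9, 208.1], [135, 193, 42, 27]), (98, [197.1, 198.8], [191, 193, 13, 13]), (75, [139.3, 215.9], [135, 211, 13, 9]), (7, [223.0, 218.0], [221, 217, 4, 3])]
gr [(89, [183.8, 190.1], [178, 185, 12, 12])]
```

View pics/c1.png

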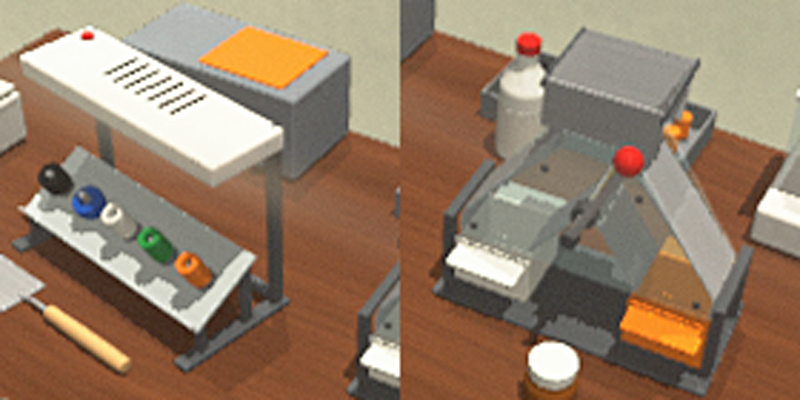

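View pics/c2.png

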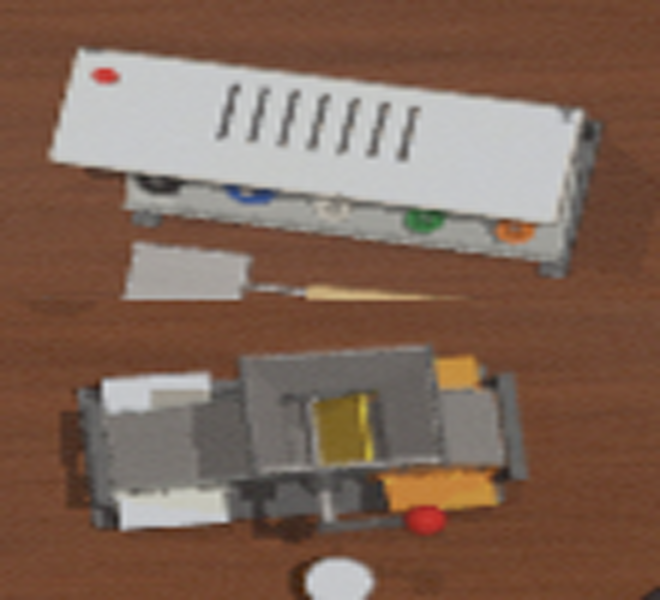

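The crops show the lever leaning to -y with its knob at side (319.5,195.9) and top (320.5,206). The flap leans the same way, so the chute now leads to the +y (white) bin. The hopper mouth's corners in top are about (290,169), (322,166), (323,194) and (291,197.5). The pegs hold black, blue, white, green and orange, with white in the middle and orange at the -y end.

```bash
cat >> h.py <<'E'
def fr(x,y,yaw):
    c,s=np.cos(yaw),np.sin(yaw); return lambda p:np.array([x+c*p[0]-s*p[1],y+s*p[0]+c*p[1],p[2]])
E
python3 - <<'E'
from h import *
from scipy.optimize import least_squares
S=cam("side");T=cam("top")
k,e=tri(S,(319.5,195.9),T,(320.5,206.0));print("knob",k.round(1),e)
# rack: lamp corners (top view z=258) + ring tops seen in side
lc={(148.3,171.7):(94,170,258),(232.2,185.7):(94,-170,258),(228,211.8):(-14,-170,258),(143.3,197.3):(-14,170,258)}
def fr_res(q):
    f=fr(*q); return np.concatenate([proj(T,f(p))-u for u,p in lc.items()])
r=least_squares(fr_res,(520,240,-.19)); print("rack",r.x.round(3),r.fun.round(1)); f=fr(*r.x)
print({n:(f((-16,y,102.3)).round(1),proj(S,f((-16,y,102.3))).round(1),proj(S,f((-26,y,119.6))).round(1)) for n,y in(("white",0),("green",-66),("orange",-132))})
# chute: hopper rim outline corners, top
hc={(290,169):(1,1),(322.2,166):(1,-1),(322.8,194.2):(-1,-1),(290.8,197.5):(-1,1)}
P=np.array([onz(T,*u,305)[:2] for u in hc]);print(P.round())
yaw=np.arctan2(*(np.array([-1,1])*((P[0]-P[1])+(P[3]-P[2]))));c=P.mean(0);print("yaw",yaw,"mouth centre",c.round(1))
R=np.array([[np.cos(yaw),-np.sin(yaw)],[np.sin(yaw),np.cos(yaw)]]);th=c-R@[13,0];print("throat",th.round(1)); print("knob rel throat",(R.T@(k[:2]-th)).round(1))
g=fr(*th,yaw)
for nm,p in(("hop",(0,0,305)),("knob-",(-50,-54,278)),("binO",(-40,-100,58)),("binW",(-40,100,58))):print(nm,g(p).round(1),proj(S,g(p)).round(1),proj(T,g(p)).round(1))
# image: clear sleeve profile
b=S["pixels"][165:215,140:215];cv2.imwrite("pics/c3.png",cv2.resize(b[:,:,::-1],(750,500),interpolation=cv2.INTER_CUBIC))
E
```

```text
knob [ 479.7 -283.   279.5] 0.23558392087326271
rack [ 5.07142e+02  2.39908e+02 -1.86000e-01] [-0.4 -0.7  0.6 -0.4  0.1  0.6 -0.4  0.6]
{'white': (array([491.4, 242.9, 102.3]), array([172.1, 181.7]), array([169.3, 178.9])), 'green': (array([479.2, 178. , 102.3]), array([184.9, 190. ]), array([182.2, 187.2])), 'orange': (array([467. , 113.1, 102.3]), array([198.4, 198.7]), array([195.8, 196. ]))}
[[ 623. -166.]
 [ 632. -289.]
 [ 524. -289.]
 [ 514. -167.]]
yaw 0.07924918303130923 mouth centre [ 572.9 -227.8]
throat [ 560.  -228.9]
knob rel throat [-84.3 -47.6]
hop [ 560.  -228.9  305. ] [314.5 166.4] [306.8 185. ]
knob- [ 514.4 -286.7  278. ] [326.1 189.8] [321.1 197. ]
binO [ 528.  -331.7   58. ] [332.7 251. ] [322.4 196. ]
binW [ 512.2 -132.4   58. ] [271.1 228.9] [277.7 200.4]
```

View pics/c3.png

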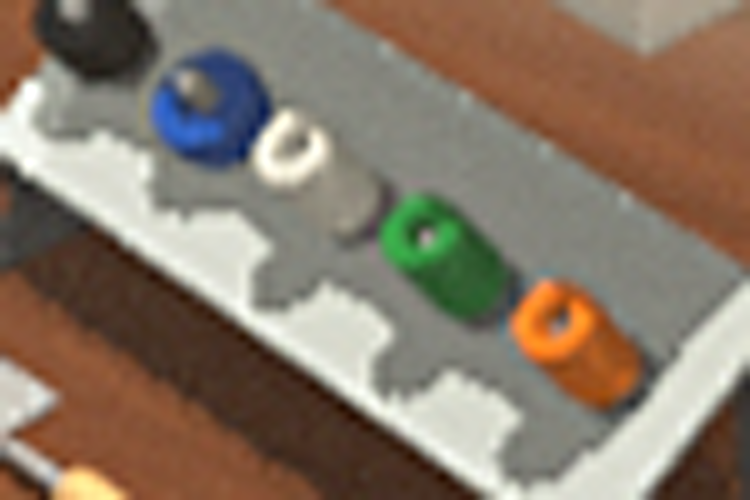

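The crop shows the sleeve tops at side px white (169,179.7) and orange (195.5,197.2), within 1 px of the rack fit. The hopper outline disagrees with the knob by about 34 mm in depth, so I'll take one closer look at the chute.

```bash
python3 - <<'E'
from h import *
S=cam("side");T=cam("top")
a=cv2.resize(S["pixels"][145:275,250:370],(400,433),interpolation=2);b=cv2.resize(T["pixels"][160:225,258:338],(400,325),interpolation=2)
o=np.zeros((433,800,3),np.uint8);o[:,:400]=a;o[:325,400:]=b
cv2.imwrite("pics/c4.png",o[:,:,::-1])
E
```

```text
(no output)
```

View pics/c4.png

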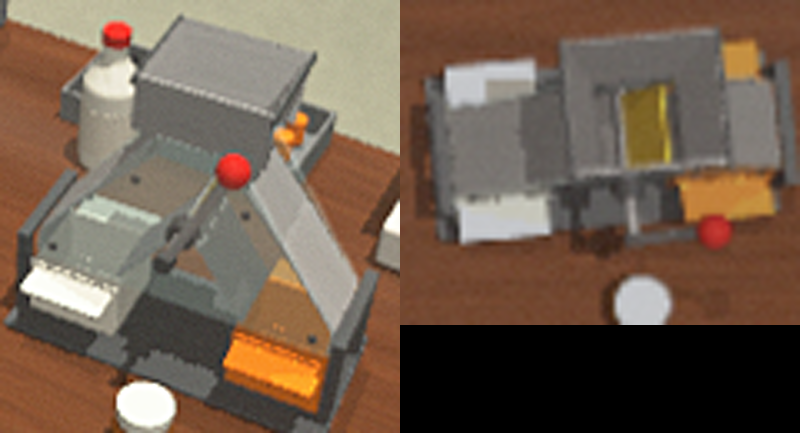

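The throat is at about top px (304.6,185), next to the hopper's front edge. The lever is therefore about 84 mm in front of the hopper point, and the bin tabs at top (279,203.6) and (323.2,199.6) give the chute's centre line. Next I'll check this and set up planning with numerical values.

```bash
cat >> h.py <<'E'
from scipy.spatial.transform import Rotation as Ro
def plan(p,z,y,start=None):
    "tool-frame shift (mm) & rotvec (deg) from current pose to TCP p with tool z dir z and closing dir y"
    s=status.read_state() if start is None else start
    R0=Ro.from_quat(s["eef_rot"]); z=np.array(z,float);z/=np.linalg.norm(z); y=np.array(y,float);y-=z*(y@z);y/=np.linalg.norm(y)
    o=[]
    for sg in(1,-1):
        R=Ro.from_matrix(np.c_[np.cross(sg*y,z),sg*y,z]); o.append(((R0.inv()*R).as_rotvec(degrees=True),R))
    rv,R=min(o,key=lambda a:np.linalg.norm(a[0]))
    return R0.inv().apply(np.asarray(p)-s["tool_pos"]).round(1),rv.round(1),dict(tool_pos=np.asarray(p,float),eef_rot=R.as_quat())
E
python3 - <<'E'
from h import *
S=cam("side");T=cam("top")
for z in(45,58):
    a,b=onz(T,279,203.6,z),onz(T,323.2,199.6,z);c,d=onz(S,270.4,232,z),onz(S,332.5,255.1,z)
    print(z,a[:2].round(),b[:2].round(),c[:2].round(),d[:2].round(),"yaw",np.arctan2(-(a-b)[0],(a-b)[1]).round(3),np.arctan2(-(c-d)[0],(c-d)[1]).round(3),((a+b)/2)[:2].round(),((c+d)/2)[:2].round())
print("throat z250",onz(T,304.6,185,250)[:2].round())
g=fr(507.1,239.9,-.186)
k=np.array([479.7,-283,279.5])
f=g
pd=f((-.5,0,.866))-f((0,0,0)); print("peg dir",pd.round(3),"rack y",(f((0,1,0))-f((0,0,0))).round(3))
E
```

```text
45 [ 498. -139.] [ 513. -337.] [ 511. -131.] [ 525. -334.] yaw 0.072 0.067 [ 505. -238.] [ 518. -233.]
58 [ 498. -138.] [ 512. -335.] [ 499. -137.] [ 513. -338.] yaw 0.072 0.067 [ 505. -236.] [ 506. -237.]
throat z250 [ 564. -228.]
peg dir [-0.491  0.092  0.866] rack y [0.185 0.983 0.   ]
```

The chute frame is now settled: yaw about 0.072, hopper about (560,-231,305), and lever centre line y about -237 at x 480. The lever is about 45 mm of its 54 mm over, so it needs a push to its -y stop. I'll do that first, then white.

```bash
cat >> h.py <<'E'
DOWN=(0,0,-1);CY=(-.072,.997,0);RY=(.185,.983,0);PEG=np.array([-.491,.092,.866])
def show(*wps):
    s=status.read_state(); print("now",s["tool_pos"].round(1),s["joint_positions"].round(2),"F",s["contact_force"].round(1),"w",round(float(s["grip_width"]),1))
    for p,z,y in wps:
        a,r,_=plan(p,z,y,s); print(a.tolist(),r.tolist(),round(float(np.linalg.norm(a)),0))
E
python3 - <<'E'
from h import *
show(((330,450,420),DOWN,CY),((480,60,420),DOWN,CY),((480,-283,420),DOWN,CY),((480,-283,264),DOWN,CY))
E
```

```text
now [149.  606.9 231.3] [ 1.21  0.05  1.61  0.    1.48 -0.12] F [ 0.4  0.2 -0.4] w 85.3
[-213.2, -109.3, -188.7] [-0.0, -0.0, -17.9] 305.0
[-451.9, -452.2, -188.7] [-0.0, -0.0, -17.9] 667.0
[-533.7, -785.3, -188.7] [-0.0, -0.0, -17.9] 968.0
[-533.7, -785.3, -32.7] [-0.0, -0.0, -17.9] 950.0
```

Call:
{"op": "apply_moves", "data": {"hand": [85,85,85,85,85,85,85,85,85,85,85,85], "linear": [[-213,-109,-189],[-213,-109,-189],[-213,-109,-189],[-213,-109,-189],[-213,-109,-189],[-213,-109,-189],[-213,-109,-189],[-452,-452,-189],[-452,-452,-189],[-452,-452,-189],[-452,-452,-189],[-452,-452,-189]], "turn": [[0,0,-18],[0,0,-18],[0,0,-18],[0,0,-18],[0,0,-18],[0,0,-18],[0,0,-18],[0,0,-18],[0,0,-18],[0,0,-18],[0,0,-18],[0,0,-18]]}}

```text
clock: 1.7
tool_pos: [419.7, 215.7, 419.6]
eef_rot: [-0.037, 0.999, 0.0, -0.0]
contact_force: [0.8, 0.6, -0.9]
grip_width: 84.5
grip_force: 0.0
```

```bash
python3 - <<'E'
from h import *
show(((480,60,420),DOWN,CY),((480,-283,420),DOWN,CY),((480,-283,264),DOWN,CY))
E
```

```text
now [419.7 215.7 419.6] [ 0.32 -0.36  1.67  0.    1.83 -1.33] F [ 0.8  0.6 -0.9] w 84.5
[-48.6, -159.8, -0.4] [0.0, -0.0, 0.1] 167.0
[-23.0, -501.8, -0.5] [0.0, -0.0, 0.1] 502.0
[-23.1, -501.9, 155.5] [0.0, -0.0, 0.1] 526.0
```

Call:
{"op": "apply_moves", "data": {"hand": [85,85,85,85,85,85,85,85,85,85,85,85], "linear": [[-23,-502,0],[-23,-502,0],[-23,-502,0],[-23,-502,0],[-23,-502,0],[-23,-502,0],[-23,-502,0],[-23,-502,0],[-23,-502,0],[-23,-502,0],[-23,-502,0],[-23,-502,0]], "turn": [[0,0,0],[0,0,0],[0,0,0],[0,0,0],[0,0,0],[0,0,0],[0,0,0],[0,0,0],[0,0,0],[0,0,0],[0,0,0],[0,0,0]]}}

```text
clock: 2.9
tool_pos: [479.5, -282.4, 418.8]
eef_rot: [-0.036, 0.999, 0.001, -0.001]
contact_force: [-0.6, 0.2, 0.2]
grip_width: 84.9
grip_force: 0.0
```

Call:
{"op": "apply_moves", "data": {"hand": [85,85,85,85,85,50,50,50,50,50], "linear": [[0,0,50],[0,0,100],[0,0,140],[0,0,156],[0,0,156],[0,0,156],[0,0,156],[0,0,156],[0,0,156],[0,0,156]], "turn": [[0,0,0],[0,0,0],[0,0,0],[0,0,0],[0,0,0],[0,0,0],[0,0,0],[0,0,0],[0,0,0],[0,0,0]]}}

```text
clock: 3.9
tool_pos: [479.8, -282.2, 265.2]
eef_rot: [-0.037, 0.999, -0.0, 0.001]
contact_force: [0.0, -0.1, -0.1]
grip_width: 49.4
grip_force: 0.0
```

```bash
python3 - <<'E'
from h import *
show(((480,-291,264),DOWN,CY))
S=cam("side");T=cam("top")
a=cv2.resize(S["pixels"][120:270,250:390],(400,429),interpolation=2);b=cv2.resize(T["pixels"][150:230,258:358],(400,320),interpolation=2)
o=np.zeros((429,800,3),np.uint8);o[:,:400]=a;o[:320,400:]=b
cv2.imwrite("pics/c5.png",o[:,:,::-1])
E
```

```text
now [ 479.8 -282.2  265.2] [-0.67 -0.13  1.73  0.    1.54 -2.31] F [ 0.  -0.1 -0.1] w 49.4
[0.4, -8.8, 1.2] [-0.1, 0.1, 0.1] 9.0
```

View pics/c5.png

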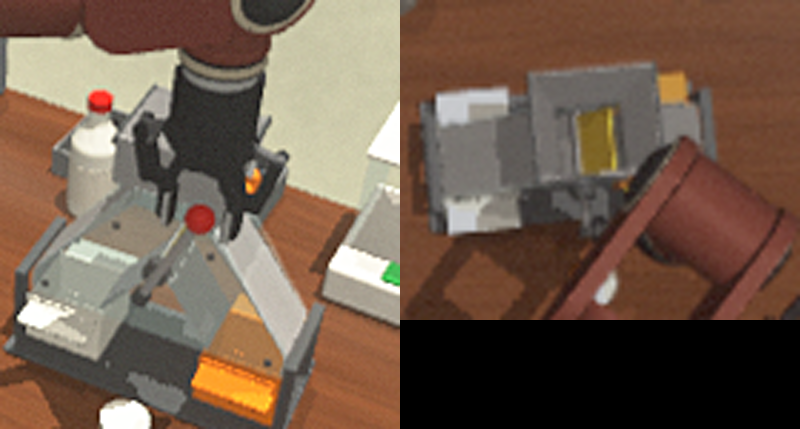

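The knob, at crop px (200,218), sits between the fingers. Pushing to -y.

Call:
{"op": "apply_moves", "data": {"hand": [50,50,50,50,50,50], "linear": [[0,-5,0],[0,-10,0],[0,-14,0],[0,-18,0],[0,-20,0],[0,-20,0]], "turn": [[0,0,0],[0,0,0],[0,0,0],[0,0,0],[0,0,0],[0,0,0]]}}

```text
clock: 4.6
tool_pos: [480.9, -302.2, 264.1]
eef_rot: [-0.036, 0.999, 0.0, -0.0]
contact_force: [0.3, 0.0, 0.6]
grip_width: 49.9
grip_force: 0.0
```

Call:
{"op": "apply_moves", "data": {"hand": [50,50,50,50], "linear": [[0,-2,0],[0,-4,0],[0,-5,0],[0,-5,0]], "turn": [[0,0,0],[0,0,0],[0,0,0],[0,0,0]]}}

```text
clock: 5.0
tool_pos: [481.1, -302.9, 263.8]
eef_rot: [-0.038, 0.999, 0.005, -0.001]
contact_force: [-2.7, 13.3, 3.1]
grip_width: 49.9
grip_force: 6.9
```

The lever is at its -y stop: 13 N at the fingers, with the knob at y about -292. Next I'll back off and go for the white sleeve.

Call:
{"op": "apply_moves", "data": {"hand": [50,60,60,60,60,60,60,60], "linear": [[0,10,0],[0,12,0],[0,12,-10],[0,12,-50],[0,12,-100],[0,12,-150],[0,12,-156],[0,12,-156]], "turn": [[0,0,0],[0,0,0],[0,0,0],[0,0,0],[0,0,0],[0,0,0],[0,0,0],[0,0,0]]}}

```text
clock: 5.8
tool_pos: [481.0, -295.9, 424.5]
eef_rot: [-0.036, 0.999, -0.003, 0.003]
contact_force: [-0.0, -0.6, -0.8]
grip_width: 59.9
grip_force: 0.0
```

```bash
cat >> h.py <<'E'
RACK=fr(505.1,240.3,-.186)
def on(y,s): return RACK((-6,y,85))+s*PEG
E
python3 - <<'E'
from h import *
T=cam("top");S=cam("side")
m,b1=blobs(S,(0,150,100),(6,255,255),(290,160,380,230),20);print(b1)
print(on(0,16),on(0,150))
show((on(0,260)+[0,0,60],DOWN,RY),(on(0,150),-PEG,RY))
E
```

```text
[(76, [322.4, 198.0], [318, 194, 10, 9])]
[491.34748912 242.88157627  98.856     ] [425.55348912 255.20957627 214.9       ]
now [ 480.3 -295.1  419.4] [-0.68 -0.13  1.49 -0.    1.79 -2.33] F [-0.3  0.4 -0.9] w 59.6
[67.5, 566.8, 49.6] [0.0, -0.1, 14.8] 573.0
[14.3, 552.7, 204.8] [3.9, -29.9, 14.5] 590.0
```

Call:
{"op": "apply_moves", "data": {"hand": [60,60,60,60,60,60,60,60,60,60,60,60], "linear": [[67,567,0],[67,567,0],[67,567,0],[67,567,0],[67,567,0],[67,567,0],[67,567,0],[67,567,0],[67,567,0],[67,567,0],[67,567,0],[67,567,0]], "turn": [[0,0,7],[0,0,15],[0,0,15],[0,0,15],[0,0,15],[0,0,15],[0,-8,15],[2,-15,15],[3,-22,15],[4,-30,15],[4,-30,15],[4,-30,15]]}}

```text
clock: 7.1
tool_pos: [369.5, 268.3, 416.8]
eef_rot: [0.091, 0.962, -0.026, 0.258]
contact_force: [0.2, -0.3, 0.3]
grip_width: 60.1
grip_force: 0.0
```

```bash
python3 - <<'E'
from h import *
show((on(0,150),-PEG,RY),(on(0,70),-PEG,RY),(on(0,16),-PEG,RY))
E
```

```text
now [369.5 268.3 416.8] [ 0.71 -0.61  1.91 -0.4   1.5  -0.72] F [ 0.2 -0.3  0.3] w 60.1
[51.3, -1.9, 203.6] [-0.2, 0.1, -0.1] 210.0
[51.4, -1.6, 283.5] [-0.2, 0.1, -0.1] 288.0
[51.5, -1.4, 337.5] [-0.2, 0.1, -0.1] 341.0
```

Orientation is spot on. I'll descend to 70 mm along the peg, then look.

Call:
{"op": "apply_moves", "data": {"hand": [60,60,48,46,46,46,46,46], "linear": [[12,0,50],[25,-1,100],[38,-1,150],[51,-1.5,200],[51,-1.5,240],[51,-1.5,270],[51,-1.5,274],[51,-1.5,274]], "turn": [[0,0,0],[0,0,0],[0,0,0],[0,0,0],[0,0,0],[0,0,0],[0,0,0],[0,0,0]]}}

```text
clock: 7.9
tool_pos: [462.5, 245.3, 155.3]
eef_rot: [0.094, 0.961, -0.026, 0.257]
contact_force: [0.2, -0.1, 0.2]
grip_width: 45.9
grip_force: 0.0
```

```bash
python3 - <<'E'
from h import *
S=cam("side");T=cam("top")
show((on(0,16),-PEG,RY))
print(proj(S,status.read_state()["tool_pos"]),proj(S,on(0,40)))
a=cv2.resize(S["pixels"][120:230,120:230],(560,560),interpolation=2)
cv2.imwrite("pics/c6.png",a[:,:,::-1])
E
```

```text
now [463.9 246.7 159. ] [ 0.52 -0.36  2.17 -0.41  0.96 -0.68] F [ 0.5 -0.2  0.7] w 45.9
[6.4, 1.5, 65.9] [-0.2, 0.3, -0.4] 66.0
[164.08883342 171.77990279] [168.82203006 179.1373993 ]
```

View pics/c6.png

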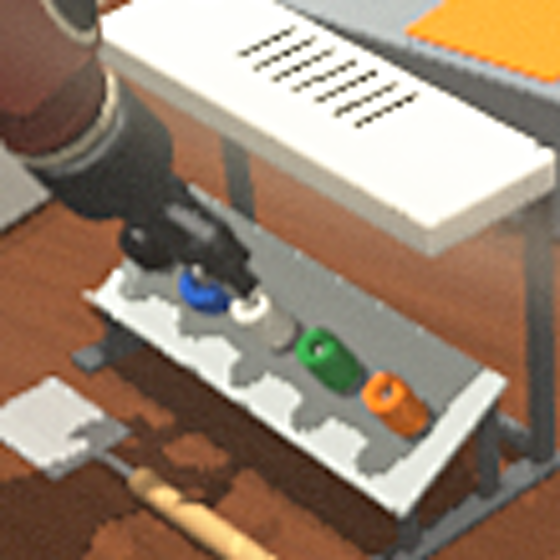

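The view shows the tool's fingers just above the white sleeve at (265,310) in the crop, aligned with its axis. I'll let it settle, then re-read.

Call:
{"op": "apply_moves", "data": {"hand": [46,46,46], "linear": [[0,0,0],[0,0,0],[0,0,0]], "turn": [[0,0,0],[0,0,0],[0,0,0]]}}

```text
clock: 8.3
tool_pos: [464.0, 246.8, 159.1]
eef_rot: [0.094, 0.961, -0.024, 0.26]
contact_force: [-1.0, 0.0, 0.5]
grip_width: 45.8
grip_force: 0.0
```

```bash
python3 - <<'E'
from h import *
show((on(0,70),-PEG,RY),(on(0,16),-PEG,RY))
E
```

```text
now [464.  246.8 159.1] [ 0.52 -0.36  2.17 -0.41  0.96 -0.68] F [-1.   0.   0.5] w 45.8
[6.3, 1.2, 12.0] [-0.1, 0.3, -0.5] 14.0
[6.5, 1.3, 66.0] [-0.1, 0.3, -0.5] 66.0
```

Call:
{"op": "apply_moves", "data": {"hand": [46,46,46,46,46,46,46], "linear": [[6,1,5],[6.5,1,15],[6.5,1,30],[6.5,1,45],[6.5,1,60],[6.5,1,66],[6.5,1,66]], "turn": [[0,0,0],[0,0,0],[0,0,0],[0,0,0],[0,0,0],[0,0,0],[0,0,0]]}}

```text
clock: 9.0
tool_pos: [490.3, 241.3, 95.6]
eef_rot: [0.094, 0.961, -0.026, 0.258]
contact_force: [0.4, 0.5, 0.6]
grip_width: 45.7
grip_force: 0.0
```

Call:
{"op": "apply_moves", "data": {"hand": [46,40,34,28,24,22,22,22,22], "linear": [[0,0,0],[0,0,0],[0,0,0],[0,0,0],[0,0,0],[0,0,0],[0,0,0],[0,0,0],[0,0,0]], "turn": [[0,0,0],[0,0,0],[0,0,0],[0,0,0],[0,0,0],[0,0,0],[0,0,0],[0,0,0],[0,0,0]], "newtons": 25}}

```text
clock: 9.9
tool_pos: [492.1, 244.1, 99.4]
eef_rot: [0.094, 0.961, -0.022, 0.261]
contact_force: [0.0, 6.0, 0.9]
grip_width: 26.4
grip_force: 27.6
```

```bash
python3 - <<'E'
from h import *
show((on(0,16),-PEG,RY))
E
```

```text
now [492.1 244.1  99.4] [ 0.48 -0.22  2.17 -0.44  0.81 -0.65] F [0.  6.  0.9] w 26.4
[0.7, -1.3, 0.2] [0.1, 0.4, -0.5] 1.0
```

Call:
{"op": "apply_moves", "data": {"hand": [22,22,22,22,22,22,22,22,22], "linear": [[0,0,-4],[0,0,-10],[0,0,-18],[0,0,-26],[0,0,-34],[0,0,-42],[0,0,-50],[0,0,-55],[0,0,-55]], "turn": [[0,0,0],[0,0,0],[0,0,0],[0,0,0],[0,0,0],[0,0,0],[0,0,0],[0,0,0],[0,0,0]], "newtons": 35}}

```text
clock: 10.8
tool_pos: [463.9, 247.5, 145.9]
eef_rot: [0.094, 0.961, -0.025, 0.26]
contact_force: [0.1, -0.6, -0.2]
grip_width: 25.8
grip_force: 36.0
```

```bash
python3 - <<'E'
from h import *
S=cam("side")
show((on(0,16),-PEG,RY))
t=status.read_state()["tool_pos"]
print("sleeve exp px",proj(S,t+4*PEG),proj(S,t-16*PEG),proj(S,t+24*PEG))
a=cv2.resize(S["pixels"][120:230,120:230],(560,560),interpolation=2)
cv2.imwrite("pics/c7.png",a[:,:,::-1])
E
```

```text
now [463.8 247.3 145.4] [ 0.52 -0.34  2.18 -0.42  0.94 -0.66] F [ 0.2 -0.5 -0.6] w 25.7
[-0.7, 0.9, 54.2] [-0.2, 0.2, -0.4] 54.0
sleeve exp px [163.77654723 174.487737  ] [166.72748765 177.39915913] [160.75439205 171.50605379]
```

View pics/c7.png

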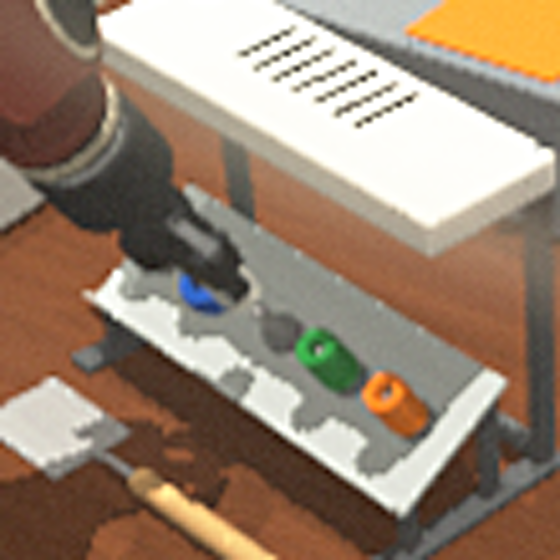

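The white sleeve is in the fingers at crop (255,290), its peg is bare, and the green and orange sleeves are untouched. I'll carry it out along the peg and over to the hopper.

```bash
python3 - <<'E'
from h import *
show((on(0,150),-PEG,RY),((420,240,420),-PEG,RY),((480,0,430),DOWN,CY),((560,-232,420),DOWN,CY))
E
```

```text
now [463.8 247.3 145.4] [ 0.52 -0.34  2.18 -0.42  0.94 -0.66] F [ 0.2 -0.5 -0.6] w 25.7
[-1.2, 0.4, -79.7] [-0.2, 0.2, -0.4] 80.0
[-102.2, -15.4, -258.3] [-0.2, 0.2, -0.4] 278.0
[-198.3, -239.2, -214.2] [-4.0, 30.0, -14.9] 377.0
[-300.0, -451.4, -143.7] [-4.0, 30.0, -14.9] 561.0
```

Call:
{"op": "apply_moves", "data": {"hand": [22,22,22,22,22,22,22,22,22,22,22,22], "linear": [[0,0,-40],[0,0,-80],[-25,-4,-125],[-50,-8,-170],[-76,-11,-215],[-102,-15,-258],[-120,-60,-250],[-140,-105,-241],[-160,-150,-232],[-180,-195,-223],[-198,-239,-214],[-198,-239,-214]], "turn": [[0,0,0],[0,0,0],[0,0,0],[0,0,0],[0,0,0],[0,0,0],[-1,6,-3],[-2,12,-6],[-2,18,-9],[-3,24,-12],[-4,30,-15],[-4,30,-15]]}}

```text
clock: 12.05
tool_pos: [482.2, -5.5, 426.3]
eef_rot: [-0.032, 0.999, -0.0, -0.004]
contact_force: [-0.8, 0.3, -0.1]
grip_width: 25.9
grip_force: 36.0
```

```bash
python3 - <<'E'
from h import *
show(((560,-232,420),DOWN,CY),((560,-232,279),DOWN,CY))
E
```

```text
now [482.2  -5.5 426.3] [-0.16 -0.32  1.64 -0.    1.84 -1.8 ] F [-0.8  0.3 -0.1] w 25.9
[-63.1, -231.0, 5.9] [-0.0, -0.4, -0.4] 240.0
[-64.1, -231.0, 146.9] [-0.0, -0.4, -0.4] 281.0
```

Call:
{"op": "apply_moves", "data": {"hand": [22,22,22,22,22,22,22,22,22], "linear": [[-14,-48,0],[-27,-96,0],[-40,-144,0],[-53,-190,0],[-60,-220,3],[-63,-231,6],[-63,-231,6],[-63,-231,6],[-63,-231,6]], "turn": [[0,0,0],[0,0,0],[0,0,0],[0,0,0],[0,0,0],[0,0,0],[0,0,0],[0,0,0],[0,0,0]]}}

```text
clock: 12.95
tool_pos: [559.7, -223.9, 424.1]
eef_rot: [-0.038, 0.999, -0.0, 0.0]
contact_force: [1.1, 0.7, -0.9]
grip_width: 26.1
grip_force: 36.0
```

```bash
python3 - <<'E'
from h import *
show(((560,-232,420),DOWN,CY),((560,-232,279),DOWN,CY))
S=cam("side");T=cam("top")
print(blobs(S,(0,150,100),(6,255,255),(290,160,380,230),20)[1])
a=cv2.resize(S["pixels"][80:260,250:390],(400,514),interpolation=2);b=cv2.resize(T["pixels"][140:240,258:358],(400,400),interpolation=2)
o=np.zeros((514,800,3),np.uint8);o[:,:400]=a;o[:400,400:]=b
cv2.imwrite("pics/c8.png",o[:,:,::-1])
E
```

```text
now [ 559.7 -223.9  424.1] [-0.5  -0.04  1.39  0.    1.79 -2.15] F [ 1.1  0.7 -0.9] w 26.1
[0.3, -8.1, 4.1] [-0.0, 0.1, 0.2] 9.0
[0.5, -8.1, 145.1] [-0.0, 0.1, 0.2] 145.0
[(82, [322.4, 197.7], [318, 193, 10, 10])]
```

View pics/c8.png

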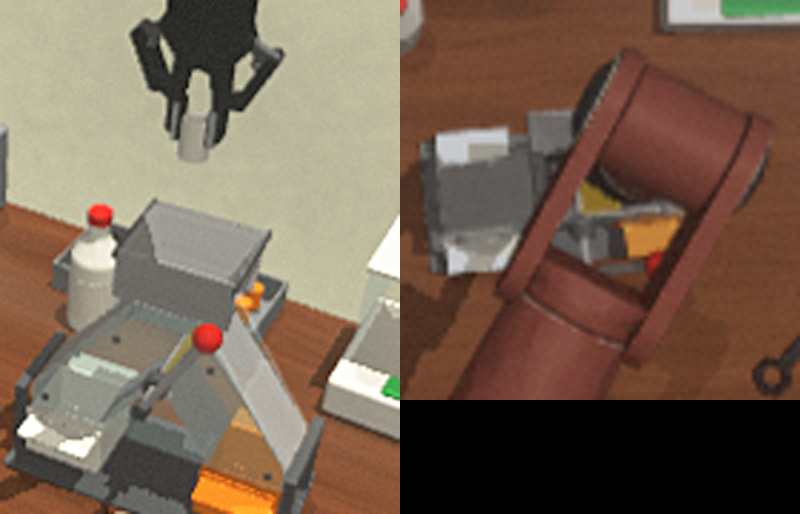

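The sleeve hangs straight in the fingers above the hopper and the lever is still at its -y stop (knob px 322.4,197.7). Lowering and releasing now.

Call:
{"op": "apply_moves", "data": {"hand": [22,22,22,22,22,22,22,22], "linear": [[0,-8,10],[0,-8,50],[0,-8,90],[0,-8,120],[0,-8,138],[0,-8,145],[0,-8,145],[0,-8,145]], "turn": [[0,0,0],[0,0,0],[0,0,0],[0,0,0],[0,0,0],[0,0,0],[0,0,0],[0,0,0]]}}

```text
clock: 13.85
tool_pos: [561.1, -233.9, 280.5]
eef_rot: [-0.037, 0.999, -0.001, 0.001]
contact_force: [0.8, 0.1, -0.6]
grip_width: 26.0
grip_force: 36.0
```

```bash
python3 - <<'E'
from h import *
show(((560,-232,279),DOWN,CY),((560,-232,420),DOWN,CY))
E
```

```text
now [ 561.1 -233.9  280.5] [-0.52 -0.01  1.6  -0.    1.55 -2.16] F [ 0.8  0.1 -0.6] w 26.0
[1.0, 2.0, 1.5] [-0.1, 0.2, 0.1] 3.0
[0.6, 1.7, -139.5] [-0.1, 0.2, 0.1] 140.0
```

Call:
{"op": "apply_moves", "data": {"hand": [44,44,44,44,44,44,44,44,44,44,44,44], "linear": [[1,2,0],[1,2,0],[1,2,0],[1,2,0],[1,2,0],[1,2,0],[1,2,-30],[1,2,-80],[1,2,-130],[1,2,-140],[1,2,-140],[1,2,-140]], "turn": [[0,0,0],[0,0,0],[0,0,0],[0,0,0],[0,0,0],[0,0,0],[0,0,0],[0,0,0],[0,0,0],[0,0,0],[0,0,0],[0,0,0]]}}

```text
clock: 15.05
tool_pos: [559.0, -231.4, 416.6]
eef_rot: [-0.037, 0.999, 0.001, -0.001]
contact_force: [0.1, -0.8, -0.4]
grip_width: 44.2
grip_force: 0.0
```

```bash
python3 - <<'E'
from h import *
show(((478,-290,425),DOWN,CY),((478,-290,262),DOWN,CY))
S=cam("side");T=cam("top")
np.save("pics/S1.npy",S["pixels"])
print(blobs(S,(0,150,100),(6,255,255),(290,160,380,230),20)[1])
# bright neutral blobs in/near fingers (expected sleeve px if still held) and change of chute area vs first picture
t=status.read_state()["tool_pos"]; print(proj(S,t+[0,0,4]))
d=cv2.absdiff(cv2.cvtColor(S["pixels"],7),cv2.cvtColor(cv2.imread("pics/side0.png"),6))
m=(d>35).astype(np.uint8);m[:,:245]=0;m[:200]=0;m[:,365:]=0
n,l,s,c=cv2.connectedComponentsWithStats(m);print([(s[i].tolist(),c[i].round().tolist()) for i in range(1,n) if s[i,4]>8])
u,v=proj(S,t+[0,0,4]).round().astype(int);print(S["pixels"][v-8:v+9:4,u-8:u+9:4].mean(2).round())
E
```

```text
now [ 559.  -231.4  416.6] [-0.52 -0.04  1.4   0.    1.78 -2.16] F [ 0.1 -0.8 -0.4] w 44.2
[85.1, -52.5, -8.3] [0.1, -0.1, 0.1] 100.0
[84.8, -52.7, 154.7] [0.1, -0.1, 0.1] 184.0
[(78, [322.4, 197.7], [318, 193, 10, 10])]
[319.96423899 130.69969082]
[([261, 200, 8, 10, 21], [264.0, 205.0]), ([320, 200, 8, 4, 13], [324.0, 202.0]), ([263, 225, 22, 13, 135], [272.0, 231.0]), ([245, 229, 4, 5, 11], [246.0, 231.0]), ([253, 248, 10, 6, 16], [257.0, 250.0]), ([245, 254, 7, 5, 14], [248.0, 256.0])]
[[ 34. 179. 170. 175. 134.]
 [ 25. 177. 173. 174.  96.]
 [186. 175. 174. 171.  95.]
 [180. 177. 175. 177. 106.]
 [180. 176. 179. 176. 179.]]
```

Call:
{"op": "apply_moves", "data": {"hand": [60,75,85,85,85,85], "linear": [[40,-25,-8],[85,-53,-8],[85,-53,-8],[85,-53,-8],[85,-53,-8],[85,-53,-8]], "turn": [[0,0,0],[0,0,0],[0,0,0],[0,0,0],[0,0,0],[0,0,0]]}}

```text
clock: 15.75
tool_pos: [479.0, -289.9, 425.3]
eef_rot: [-0.037, 0.999, 0.001, -0.001]
contact_force: [-0.9, -0.6, 0.7]
grip_width: 84.8
grip_force: 0.0
```

```bash
python3 - <<'E'
from h import *
show(((478,-290,262),DOWN,CY))
S=cam("side");T=cam("top");T0=cv2.imread("pics/top0.png")[:,:,::-1];S0=cv2.imread("pics/side0.png")[:,:,::-1]
def cmp(a,b,box,n):
    x0,y0,x1,y1=box;print(n);d=cv2.absdiff(a,b).max(2)[y0:y1,x0:x1]
    print("\n".join("".join(" .:+#"[min(v//20,4)] for v in r) for r in d))
cmp(T["pixels"],T0,(288,164,326,200),"throat");cmp(S["pixels"],S0,(250,205,300,250),"white leg")
print("yel",blobs(T,(20,120,80),(34,255,255),(280,160,340,205),10)[1])
E
```

```text
now [ 479.  -289.9  425.3] [-0.68 -0.14  1.48  0.    1.8  -2.32] F [-0.9 -0.6  0.7] w 84.8
[0.8, -0.3, 163.3] [0.1, -0.1, 0.2] 163.0
throat
                                      
                                      
                                      
                                      
                                      
                                      
                                      
                                      
                                      
                                      
                                      
                                      
                                      
                                      
                     .:               
                      :.              
                      +..             
                      +:.             
                      :+.             
                      .+              
              .       .:.             
                       ..             
              .         .             
                        .             
                       :
[... 2096 characters left out ...]
          .:++##++###.                  
                       .:++++++                   
                          :+++                    
                           ..                     
                                                  
                                                  
                                                  
   .                                              
.. ::..                      :.                   
:::::::..                    .:.                  
:::::::::...                .:::                  
:::::::::::+...            .::::.                 
::::::::::::::::.         .::...:.                
yel [(136, [307.4, 184.6], [303, 177, 10, 16])]
```

The throat is clear and no sleeve is held or stuck in the leg; the patch on the white tab is the arm's shadow. Now the lever to +y.

Call:
{"op": "apply_moves", "data": {"hand": [85,85,85,85,85,60,50,50,50,50], "linear": [[0,-1,50],[0,-1,100],[0,-1,140],[0,-1,160],[0,-1,162],[0,-1,162],[0,-1,162],[0,-1,162],[0,-1,162],[0,-1,162]], "turn": [[0,0,0],[0,0,0],[0,0,0],[0,0,0],[0,0,0],[0,0,0],[0,0,0],[0,0,0],[0,0,0],[0,0,0]]}}

```text
clock: 16.85
tool_pos: [478.7, -291.9, 265.4]
eef_rot: [-0.037, 0.999, -0.001, 0.001]
contact_force: [-0.7, -0.3, -0.5]
grip_width: 49.8
grip_force: 0.0
```

Call:
{"op": "apply_moves", "data": {"hand": [50,50,50,50,50,50,50,50,50,50,50,50], "linear": [[0,8,0],[0,18,0],[0,30,0],[0,42,0],[0,54,0],[0,66,0],[0,78,0],[0,90,0],[0,100,0],[0,108,0],[0,112,0],[0,112,0]], "turn": [[0,0,0],[0,0,0],[0,0,0],[0,0,0],[0,0,0],[0,0,0],[0,0,0],[0,0,0],[0,0,0],[0,0,0],[0,0,0],[0,0,0]]}}

```text
clock: 18.05
tool_pos: [470.1, -179.3, 264.3]
eef_rot: [-0.037, 0.999, 0.0, -0.0]
contact_force: [0.8, 0.2, -0.3]
grip_width: 50.3
grip_force: 0.0
```

Call:
{"op": "apply_moves", "data": {"hand": [50,50,50,50], "linear": [[0,3,0],[0,5,0],[0,6,0],[0,6,0]], "turn": [[0,0,0],[0,0,0],[0,0,0],[0,0,0]]}}

```text
clock: 18.45
tool_pos: [469.7, -174.0, 264.3]
eef_rot: [-0.037, 0.999, 0.0, -0.0]
contact_force: [-0.2, -0.7, -1.1]
grip_width: 49.9
grip_force: 0.3
```

Call:
{"op": "apply_moves", "data": {"hand": [50,50,50,50], "linear": [[0,2,0],[0,4,0],[0,4,0],[0,4,0]], "turn": [[0,0,0],[0,0,0],[0,0,0],[0,0,0]]}}

```text
clock: 18.85
tool_pos: [469.5, -171.5, 264.3]
eef_rot: [-0.036, 0.999, -0.002, 0.0]
contact_force: [1.0, -6.7, -1.9]
grip_width: 50.0
grip_force: 3.6
```

```bash
python3 - <<'E'
from h import *
S=cam("side");T=cam("top")
b=[x for lo,hi in(((0,150,100),(6,255,255)),((174,150,100),(180,255,255))) for x in blobs(S,lo,hi,(270,160,380,240),8)[1]]
print(b,[onz(S,*x[1],278).round() for x in b]);show()
E
```

```text
[(56, [283.3, 185.9], [280, 182, 7, 9])] [array([ 468., -183.,  278.])]
now [ 469.5 -171.5  264.3] [-0.5  -0.27  1.86 -0.    1.55 -2.14] F [ 1.8 -8.1 -2.8] w 50.2
```

The lever is at its +y stop: 8 N resisting, knob at y about -183 against -292 before. Now the orange sleeve.

Call:
{"op": "apply_moves", "data": {"hand": [50,60,60,60,60,60,60,60], "linear": [[0,-9,0],[0,-11,0],[0,-11,-10],[0,-11,-50],[0,-11,-100],[0,-11,-150],[0,-11,-156],[0,-11,-156]], "turn": [[0,0,0],[0,0,0],[0,0,0],[0,0,0],[0,0,0],[0,0,0],[0,0,0],[0,0,0]]}}

```text
clock: 19.75
tool_pos: [470.9, -181.0, 424.1]
eef_rot: [-0.037, 0.999, -0.001, 0.003]
contact_force: [-0.7, -0.1, -1.1]
grip_width: 59.8
grip_force: 0.0
```

```bash
python3 - <<'E'
from h import *
show(((400,130,400),-PEG,RY),(on(-132,150),-PEG,RY),(on(-132,80),-PEG,RY))
S=cam("side");print(blobs(S,(0,150,100),(6,255,255),(270,160,380,240),8)[1],blobs(S,(5,140,120),(18,255,255),(185,188,212,212),20)[1],on(-132,16))
E
```

```text
now [ 470.9 -181.   424.1] [-0.51 -0.28  1.6   0.    1.81 -2.16] F [-0.7 -0.1 -1.1] w 59.8
[47.9, 315.4, 22.9] [3.7, -29.5, 14.6] 320.0
[48.1, 311.4, 208.0] [3.7, -29.5, 14.6] 378.0
[14.6, 302.6, 268.9] [3.7, -29.5, 14.6] 405.0
[(67, [284.0, 185.9], [280, 182, 9, 9])] [(98, [197.1, 198.8], [191, 193, 13, 13])] [466.93681128 113.15833699  98.856     ]
```

Call:
{"op": "apply_moves", "data": {"hand": [60,60,60,60,60,60,60,60,60,60], "linear": [[8,50,4],[15,100,8],[23,150,11],[30,200,15],[38,250,19],[45,300,22],[48,313,23],[48,313,23],[48,313,23],[48,313,23]], "turn": [[0,0,4],[0,0,8],[1,-6,10],[2,-12,12],[3,-18,13],[4,-24,14],[4,-29.5,14.5],[4,-29.5,14.5],[4,-29.5,14.5],[4,-29.5,14.5]]}}

```text
clock: 20.8
tool_pos: [399.8, 126.9, 396.4]
eef_rot: [0.09, 0.963, -0.026, 0.254]
contact_force: [0.2, -0.3, 0.2]
grip_width: 60.0
grip_force: 0.0
```

```bash
python3 - <<'E'
from h import *
show((on(-132,150),-PEG,RY),(on(-132,80),-PEG,RY))
E
```

```text
now [399.8 126.9 396.4] [ 0.28 -0.82  2.05 -0.23  1.44 -1.13] F [ 0.2 -0.3  0.2] w 60.0
[88.2, -0.4, 158.7] [-0.3, -0.4, 0.0] 182.0
[87.7, -0.1, 228.7] [-0.3, -0.4, 0.0] 245.0
```

Call:
{"op": "apply_moves", "data": {"hand": [60,60,50,46,46,46], "linear": [[18,0,45],[36,0,90],[53,0,135],[62,0,160],[62,0,160],[62,0,160]], "turn": [[0,0,0],[0,0,0],[0,0,0],[0,0,0],[0,0,0],[0,0,0]]}}

```text
clock: 21.4
tool_pos: [425.0, 121.3, 228.3]
eef_rot: [0.091, 0.962, -0.026, 0.255]
contact_force: [-0.3, -0.3, 0.2]
grip_width: 45.5
grip_force: 0.0
```

```bash
python3 - <<'E'
from h import *
show((on(-132,80),-PEG,RY),(on(-132,16),-PEG,RY))
E
```

```text
now [425.  121.3 228.3] [ 0.24 -0.77  2.3  -0.23  1.14 -1.09] F [-0.3 -0.3  0.2] w 45.5
[27.3, -0.1, 69.6] [-0.3, -0.3, -0.1] 75.0
[26.9, 0.2, 133.6] [-0.3, -0.3, -0.1] 136.0
```

Call:
{"op": "apply_moves", "data": {"hand": [46,46,46,46,46,46], "linear": [[14,0,35],[27,0,62],[27,0,69],[27,0,69],[27,0,69],[27,0,69]], "turn": [[0,0,0],[0,0,0],[0,0,0],[0,0,0],[0,0,0],[0,0,0]]}}

```text
clock: 22.0
tool_pos: [436.3, 120.7, 157.6]
eef_rot: [0.09, 0.962, -0.024, 0.257]
contact_force: [-0.2, 0.8, 0.0]
grip_width: 46.0
grip_force: 0.0
```

```bash
python3 - <<'E'
from h import *
show((on(-132,80),-PEG,RY),(on(-132,16),-PEG,RY))
S=cam("side");print(blobs(S,(5,140,120),(18,255,255),(185,188,212,212),20)[1])
E
```

```text
now [436.3 120.7 157.6] [ 0.23 -0.68  2.37 -0.25  0.98 -1.06] F [-0.2  0.8  0. ] w 46.0
[2.0, -1.8, 2.6] [-0.1, -0.1, 0.0] 4.0
[2.0, -1.7, 66.6] [-0.1, -0.1, 0.0] 67.0
[(92, [197.4, 199.3], [191, 193, 13, 13])]
```

Call:
{"op": "apply_moves", "data": {"hand": [46,46,46,46,46,46,46], "linear": [[2,-1,5],[2,-1,15],[2,-1,30],[2,-1,45],[2,-1,60],[2,-1,66],[2,-1,66]], "turn": [[0,0,0],[0,0,0],[0,0,0],[0,0,0],[0,0,0],[0,0,0],[0,0,0]]}}

```text
clock: 22.75
tool_pos: [464.3, 113.2, 94.3]
eef_rot: [0.09, 0.963, -0.026, 0.253]
contact_force: [0.7, 0.4, -0.0]
grip_width: 46.5
grip_force: 0.0
```

Call:
{"op": "apply_moves", "data": {"hand": [46,40,34,28,24,22,22,22,22], "linear": [[0,0,0],[0,0,0],[0,0,0],[0,0,0],[0,0,0],[0,0,0],[0,0,0],[0,0,0],[0,0,0]], "turn": [[0,0,0],[0,0,0],[0,0,0],[0,0,0],[0,0,0],[0,0,0],[0,0,0],[0,0,0],[0,0,0]], "newtons": 25}}

```text
clock: 23.65
tool_pos: [465.9, 114.7, 97.6]
eef_rot: [0.09, 0.962, -0.024, 0.256]
contact_force: [-0.1, 5.0, 3.3]
grip_width: 26.4
grip_force: 26.4
```

Call:
{"op": "apply_moves", "data": {"hand": [22,22,22,22,22,22,22,22,22], "linear": [[0,0,-4],[0,0,-10],[0,0,-18],[0,0,-26],[0,0,-34],[0,0,-42],[0,0,-50],[0,0,-55],[0,0,-55]], "turn": [[0,0,0],[0,0,0],[0,0,0],[0,0,0],[0,0,0],[0,0,0],[0,0,0],[0,0,0],[0,0,0]], "newtons": 35}}

```text
clock: 24.55
tool_pos: [438.5, 118.8, 144.8]
eef_rot: [0.089, 0.962, -0.025, 0.256]
contact_force: [-0.1, -0.4, 0.2]
grip_width: 26.0
grip_force: 35.3
```

```bash
python3 - <<'E'
from h import *
S=cam("side");t=status.read_state()["tool_pos"]
print(blobs(S,(5,140,120),(18,255,255),(180,175,215,215),10)[1],"exp",proj(S,t+4*PEG),"green",blobs(S,(40,90,40),(85,255,255),(170,175,200,205),6)[1])
show(((390,120,400),-PEG,RY),((470,-80,425),DOWN,CY),((560,-232,420),DOWN,CY))
E
```

```text
[(174, [205.1, 180.8], [190, 175, 25, 16])] exp [190.08024503 192.07092967] green [(27, [182.4, 192.2], [178, 188, 10, 9])]
now [438.3 118.7 144.2] [ 0.22 -0.66  2.38 -0.25  0.95 -1.06] F [ 1.1 -0.8 -0.6] w 26.1
[-85.4, -8.3, -245.7] [-0.1, -0.2, 0.1] 260.0
[-198.0, -190.1, -209.7] [-4.0, 29.5, -14.4] 345.0
[-296.6, -322.8, -147.3] [-4.0, 29.5, -14.4] 462.0
```

Call:
{"op": "apply_moves", "data": {"hand": [22,22,22,22,22,22,22,22,22,22,22,22], "linear": [[0,0,-35],[-2,0,-75],[-18,-2,-120],[-36,-4,-165],[-54,-6,-210],[-70,-8,-245],[-95,-45,-240],[-120,-80,-233],[-147,-117,-226],[-173,-155,-218],[-198,-190,-210],[-198,-190,-210]], "turn": [[0,0,0],[0,0,0],[0,0,0],[0,0,0],[0,0,0],[0,0,0],[-1,6,-3],[-2,12,-6],[-2,18,-9],[-3,24,-12],[-4,29.5,-14.5],[-4,29.5,-14.5]]}}

```text
clock: 25.8
tool_pos: [473.4, -84.9, 419.2]
eef_rot: [-0.034, 0.999, 0.001, -0.006]
contact_force: [-0.4, -0.0, -1.0]
grip_width: 26.2
grip_force: 35.4
```

```bash
python3 - <<'E'
from h import *
show(((560,-232,420),DOWN,CY))
S=cam("side");t=status.read_state()["tool_pos"]
print(blobs(S,(5,140,120),(18,255,255),(200,90,320,175),10)[1],proj(S,t+[0,0,4]),blobs(S,(5,140,120),(18,255,255),(188,190,210,215),10)[1])
E
```

```text
now [473.4 -84.9 419.2] [-0.33 -0.33  1.65 -0.    1.83 -1.97] F [-0.4 -0.  -1. ] w 26.2
[-76.5, -152.6, -2.2] [0.2, -0.6, -0.3] 171.0
[(517, [221.7, 124.6], [200, 114, 45, 22]), (129, [253.5, 128.5], [250, 120, 10, 17]), (534, [258.4, 163.8], [241, 151, 38, 24])] [253.17329711 127.18580115] []
```

The orange sleeve is held (px 253.5,128.5, where expected) and its peg is empty. On to the hopper.

Call:
{"op": "apply_moves", "data": {"hand": [22,22,22,22,22,22,22,22], "linear": [[-20,-40,0],[-40,-80,0],[-60,-120,0],[-72,-145,0],[-76,-152,0],[-76,-152,0],[-76,-152,0],[-76,-152,0]], "turn": [[0,0,0],[0,0,0],[0,0,0],[0,0,0],[0,0,0],[0,0,0],[0,0,0],[0,0,0]]}}

```text
clock: 26.65
tool_pos: [556.6, -224.3, 425.8]
eef_rot: [-0.037, 0.999, -0.0, 0.001]
contact_force: [-0.3, -1.1, 0.2]
grip_width: 26.2
grip_force: 35.4
```

```bash
python3 - <<'E'
from h import *
show(((560,-232,279),DOWN,CY))
S=cam("side");print(blobs(S,(0,150,100),(6,255,255),(270,165,380,240),8)[1])
E
```

```text
now [ 556.6 -224.3  425.8] [-0.51 -0.05  1.4   0.    1.79 -2.15] F [-0.3 -1.1  0.2] w 26.2
[-2.7, -7.8, 146.8] [-0.0, 0.1, 0.2] 147.0
[(72, [284.0, 185.7], [280, 181, 9, 10])]
```

Lever still at +y (knob px 284.0,185.7). Lowering and releasing.

Call:
{"op": "apply_moves", "data": {"hand": [22,22,22,22,22,22,22,22], "linear": [[-3,-8,10],[-3,-8,50],[-3,-8,90],[-3,-8,120],[-3,-8,138],[-3,-8,146],[-3,-8,146],[-3,-8,146]], "turn": [[0,0,0],[0,0,0],[0,0,0],[0,0,0],[0,0,0],[0,0,0],[0,0,0],[0,0,0]]}}

```text
clock: 27.5
tool_pos: [561.3, -234.1, 280.8]
eef_rot: [-0.037, 0.999, -0.001, 0.001]
contact_force: [-0.1, -0.3, 0.6]
grip_width: 26.1
grip_force: 35.4
```

Call:
{"op": "apply_moves", "data": {"hand": [44,44,44,44,44,44,44,44,44,44,44,44], "linear": [[0,1,0],[0,1,0],[0,1,0],[0,1,0],[0,1,0],[0,1,0],[0,1,-30],[0,1,-80],[0,1,-130],[0,1,-140],[0,1,-140],[0,1,-140]], "turn": [[0,0,0],[0,0,0],[0,0,0],[0,0,0],[0,0,0],[0,0,0],[0,0,0],[0,0,0],[0,0,0],[0,0,0],[0,0,0],[0,0,0]]}}

```text
clock: 28.7
tool_pos: [560.2, -232.5, 417.1]
eef_rot: [-0.037, 0.999, 0.001, -0.001]
contact_force: [0.4, -0.8, -0.4]
grip_width: 43.9
grip_force: 0.0
```

Call:
{"op": "apply_moves", "data": {"hand": [44,44,44,44,44,44,44,44], "linear": [[40,20,0],[80,50,0],[100,90,0],[110,135,0],[120,180,0],[120,200,0],[120,200,0],[120,200,0]], "turn": [[0,0,0],[0,0,0],[0,0,0],[0,0,0],[0,0,0],[0,0,0],[0,0,0],[0,0,0]]}}

```text
clock: 29.5
tool_pos: [425.8, -42.0, 416.5]
eef_rot: [-0.037, 0.999, 0.0, -0.002]
contact_force: [0.2, 0.5, -0.4]
grip_width: 43.8
grip_force: 0.0
```

```bash
python3 - <<'E'
from h import *
show()
S=cam("side");T=cam("top");T0=cv2.imread("pics/top0.png")[:,:,::-1];S0=cv2.imread("pics/side0.png")[:,:,::-1]
def cmp(a,b,box,n):
    x0,y0,x1,y1=box;print(n);d=cv2.absdiff(a,b).max(2)[y0:y1,x0:x1]
    print("\n".join("".join(" .:+#"[min(v//20,4)] for v in r) for r in d))
cmp(T["pixels"],T0,(288,164,326,200),"throat");cmp(S["pixels"],S0,(300,200,350,266),"orange leg");cmp(S["pixels"],S0,(140,160,215,212),"rack")
print(blobs(S,(0,150,100),(6,255,255),(270,165,380,240),8)[1],"or",blobs(S,(5,140,120),(18,255,255),(300,190,360,275),20)[1],"gr",blobs(S,(40,90,40),(85,255,255),(170,175,200,205),6)[1])
E
```

```text
now [425.8 -42.  416.5] [-0.27 -0.46  1.75 -0.    1.85 -1.92] F [ 0.2  0.5 -0.4] w 43.8
throat
                                      
                                      
                                      
                                      
                                      
                                      
                                      
                                      
                                      
                                      
                                      
                                      
                      .               
                   ...+               
        .:.... .:.:::.#               
        .:::+++++..:::#.              
         ::::+.++.::::#.              
         :::++.++:::::#.              
         +::+: ++:::::#.              
         +::+: ++:::::#.              
         +::::.+#:::::+:              
         ::+:+:+#:.:::+:              
         :::+++##:..:::+              
         ::+:+#+#:::::::              
         ::+++###:.::::+              
         .:+:+#++:.:.::#.     
[... 7293 characters left out ...]
                                                           
                                                   .:+                     
                                                  .###.      ::            
                                                  +###.     :##            
                                                 .##::    :+###:           
                                   .             .#+     :######:          
[(72, [283.9, 185.6], [280, 181, 9, 10])] or [(404, [353.0, 204.2], [342, 190, 18, 38]), (711, [333.5, 250.1], [317, 228, 32, 41]), (78, [355.8, 269.1], [350, 260, 10, 15]), (83, [309.5, 272.1], [300, 268, 23, 7])] gr [(90, [183.9, 190.1], [178, 185, 12, 12])]
```

```bash
python3 - <<'E'
from h import *
from plant import arm
T=cam("top");b=blobs(T,(5,150,110),(18,255,255),(294,172,316,196),12)[1];print("orange in throat",b,"yel",blobs(T,(20,120,80),(34,255,255),(280,160,340,205),10)[1])
if not b: print(arm.hand_in())
E
```

```text
orange in throat [] yel [(75, [299.4, 185.2], [297, 178, 6, 15])]
the job is handed in; nothing more can be done
None
```

The job is handed in at about 30 s. The white sleeve went down the chute with the lever at its -y stop, towards the white bin, and the orange sleeve with the lever at its +y stop, towards the orange bin. The bins are covered, so I checked only that the hopper throat and legs were clear afterwards. The camera comparison showed nothing else on the rack changed.

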